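Clear the weighing plate and hold the zeroing lever half-way

ROBOT

A 6-joint arm with a two-finger parallel gripper is mounted at the origin on the work surface. World frame = base frame: x ahead of the robot, y to its left, z up, the work surface at z = 0. Lengths are in mm, angles in rad, forces in N, time in s.
With the tool pointing down it reaches from about 350 to 975 mm from the base axis. Payload 7.1 kg.
Tool frame: the origin (TCP) lies at the very end of the fingers, on their centre line; the grasp point (between the pads) lies 19 mm behind it; x points along the fingers, y is the direction in which the jaws open and shut, and the axes are right-handed (so a half turn about x gives the same grasp; the last joint's range is limited). The gripper opens to 88 mm and grips with 3 to 60 N. Pads are 20 mm wide; open, the fingers measure 115 mm over their backs; the gripper's body (75 mm by 178 mm) begins 61 mm behind the grasp point.
Start: joints at [-1.218, 0.423, 1.63, -0, 1.089, -0.019], TCP at [227.074, -582.273, 222.675] pointing down, gripper open.
Joint ranges: [-3, 3], [-0.9, 2.11], [0.09, 2.58], [-1.31, 4.45], [0.11, 2.69], [-2.54, 2.54]. Speed limits (rad/s): [2.39, 2.39, 3.01, 3.14, 3.14, 3.14].

INTERFACE

Orientations are given as a rotation vector (axis times angle).
In Python, from workcell import ctrl gives the robot as it stands. The module is installed in compiled form; this text tells all that it offers.
- The arm moves only by the tool carry_out, never from a script. Its argument "commands" is a list of rows, each a list of 6 numbers: the shift along the tool's x, y, z in m, then the turn, a rotation vector about the tool's x, y, z in degrees. In form: [[tx, ty, tz, rx, ry, rz], ...]. A call has 1 to 8 rows; each row shifts and turns the pose as measured when the row begins, along the tool's axes as they then stand; what a row does not reach is not made up. A row lasts 1/8 s, in which the tool goes at most 62.5 mm and 10.7 degrees, less where a joint would pass 70% of its speed; a pose out of reach is approached as far as the arm can. A call with a gripper value outside its range is refused whole. "grip" is the closure, from 0 (fully open) to 1 (shut), set as the call begins (left out, the last holds). The fingers move at their own pace and stop on an object; the grip force is fixed at half the most. Time passes only in rows, so rows that do not move let the fingers close. It gives the time, the measured TCP pose, the force and the opening at its end, in the units of the state.
- ctrl.get_obs(): the state, without advancing time (a new reading comes with each control period).
- ctrl.get_image(name): name is "scene" or "top" or "wrist"; returns a dict with "pixels" (384x512x3 uint8, blue, green, red), "intrinsics" (3x3 intrinsics, pixels), "dist_coeffs" ([k1, k2, p1, p2, k3] as OpenCV has them; the pictures are not rectified), "rvec" (rotation vector, rad) and "tvec" (3), from world to camera coordinates, as OpenCV has them. Camera axes: x right, y down, z forward; pixel columns grow to the right and rows downward; lengths in mm; the calibration is good to about 2 mm. A picture is of the moment at which its call begins. There is no depth.
- ctrl.close_job(): hands the job in, once; it reports no verdict.
The state is a dict: "t": time; "qpos": joint angles; "qvel": joint speeds; "joint_torque": joint torques, N m; "ee_pos": TCP position; "orientation": TCP orientation; "ft_force": force on the tool from outside, world axes, zero at the start; "moment": the same for the moment, N m; "width": finger opening in mm.
Only numpy, scipy, OpenCV 4.12 (cv2) and the standard library are available. Lean on these libraries where they do the work, as an engineer would, in place of code of your own. Each camera call takes 0.05 s, during which the arm holds its last target. There are 200 camera calls.

TASK

Make the self-checkout scale ready for zeroing: take the rejected carton off the weighing plate and drop it into the wire returns basket, and only then press the spring-loaded zeroing lever down half-way, so that its arm is level, and hold it there with the gripper. The program finishes while still holding the lever half-way; never push the lever near its bottom stop, and leave the other goods on the counter where they are.

Things in the scene. Friction and masses are not known exactly. Their poses are not given: they have to be found in the camera images.
- scale: the fixed square weighing plate of the self-checkout, white with a black border, 200 x 200 mm, its top 28 mm above the counter; origin at the centre of its underside, on the counter. It may be turned by up to 0.2 rad
- carton: the rejected carton: a cardboard box 36 (its x) x 66 (its y) x 100 mm (its z), about 0.13 to 0.25 kg, the only thing standing on the weighing plate, upright; origin at the centre of its underside, z up. Its yaw varies by up to 0.8 rad either way; grip it across the 36 mm
- carton_center (a point): the centre of the rejected carton, 50 mm above its underside
- basket_in (a point): centre of the inner floor of the wire returns basket, 6 mm above the counter. The basket is fixed, square, 200 x 200 mm outside, 188 x 188 mm inside, its rim 120 mm above the counter; the axes lie along its sides, z up. It stands either left or right of the weighing plate. A low round tin (64 mm wide, 30 mm high) already lies in it; the carton may land on it
- console: the fixed grey base of the zeroing lever, 160 x 90 x 30 mm, with two cheeks 110 mm high that carry the hinge; it stands on the other side of the weighing plate from the basket. Origin on the counter; the lever's arm points along its -x axis, roughly towards the robot, and the base's long side lies along x (from 60 mm before the origin to 100 mm behind it)
- lever_hinge (a point): the lever's hinge axis (along the console's y), 50 mm behind the console's origin along its +x, 90 mm above the counter
- lever_pad (a point): centre of the upper face of the square black rubber pad (50 x 50 x 20 mm) at the free end of the lever, 125 mm from the hinge; with the arm level it lies 12 mm above the hinge, 102 mm above the counter. It moves with the lever
- lever (a joint): angle of the spring-loaded lever in rad: 0 = up at its rest stop, the arm sloping up by 0.25 rad from the hinge; 0.25 = half-way, the arm level; 0.5 = down on its bottom stop. The spring always drives it back up; pressing on the pad takes about 3 N to start it, 7 to 8 N at half-way and 11 N at the bottom
- spare: a second carton just like the rejected one (36 x 66 x 100 mm), but standing on the counter itself, close to the robot; origin at the centre of its underside. To be left alone
- banana: a yellow banana, 200 mm long, 35 mm high, lying on the counter close to the robot; origin under its middle. To be left alone
- cup: a paper drinking cup with lid and straw, 80 mm wide at the lid, 124 mm high to the lid and 189 mm to the tip of the straw, standing beyond the weighing plate; origin at the centre of its underside. To be left alone
- can: a drinks can, 58 mm wide, 115 mm high, standing beyond the weighing plate; origin at the centre of its underside. To be left alone
- jar: a jar with a white cap, 66 mm wide, 90 mm high, standing beyond the weighing plate; origin at the centre of its underside. To be left alone

How it is judged (in metres and radians):
On the way:
1. the carton lies in the basket, let go and at rest (x of carton_center in the frame of basket_in between -0.095 and 0.095 m and y of carton_center in the frame of basket_in between -0.095 and 0.095 m and z of carton_center in the frame of basket_in between 0 and 0.11 m and linear speed of carton below 0.03 m/s and contact force between the fingers and carton below 0.1 N), for 0.2 s.
At the end, for the whole second after the job is handed in: The carton rests in the basket, its centre less than 110 mm above the basket's floor, not touched by the fingers; the fingers press the lever with over 3 N and keep it at 0.25 rad within 0.08 rad (pad within about 10 mm of level) through the last second (all of step 1 and value of joint lever between 0.17 and 0.33 rad and contact force between the fingers and console above 3 N); the arm keeps its last pose, push and grip.
It fails at once if the lever is pressed (beyond 0.08 rad) while the carton is not in the basket (value of joint lever above 0.08 rad and not (x of carton_center in the frame of basket_in between -0.095 and 0.095 m and y of carton_center in the frame of basket_in between -0.095 and 0.095 m and z of carton_center in the frame of basket_in between 0 and 0.11 m)).
It fails at once if the lever is pushed near its bottom stop (beyond 0.43 rad) (value of joint lever above 0.43 rad).
It fails at once if one of the other goods on the counter is moved by more than 25 mm or tipped (distance of any of spare, banana, cup, can, jar from where it was at the start of the episode above 0.025 m or angle between any of spare, banana, cup, can, jar's own z axis and vertical above 0.3 rad).
It also fails if it takes over 54 s, if anything falls off the work surface, if the arm or the gripper's body presses on something with over 40 N, if the wrist force passes 120 N, or if a joint passes its speed limit or range.

## Working session

There is one attempt and no reset: what is moved stays moved. The work goes in short steps, Python scripts to look and compute and a tool call to move; the robot and the scene stay as the last step left them, time stands still between calls to the robot, and variables do not carry over. Pictures are saved under pics/ and viewed, about 8 in all and at most 12, crops included, and the job is handed in when it is done.

Besides the shell and the picture viewer there is one more tool, called after "Request:" as name(argument=value, ...) on one line, values as JSON. carry_out: Moves the arm, as the interface text tells. Its arguments: {"type":"object","properties":{"commands":{"type":"array"},"grip":{"type":"number"}},"required":["commands"]}

```bash
mkdir -p pics; cat > h.py <<'E'
import numpy as np, cv2
from workcell import ctrl
from scipy.spatial.transform import Rotation as R
def snap(name,fn=None):
    im=ctrl.get_image(name)
    if fn: cv2.imwrite('pics/'+fn,np.asarray(im['pixels']))
    return im
def ray(im,uv):
    K=np.array(im['intrinsics'],float);d=np.array(im['dist_coeffs'],float)
    Rm=cv2.Rodrigues(np.array(im['rvec'],float))[0];t=np.array(im['tvec'],float).ravel()
    p=cv2.undistortPoints(np.array(uv,float).reshape(-1,1,2),K,d).reshape(-1,2)
    D=np.c_[p,np.ones(len(p))]@Rm
    return -Rm.T@t,D
def onz(im,uv,z):
    c,D=ray(im,uv); return c+D*((z-c[2])/D[:,2])[:,None]
def proj(im,P):
    return cv2.projectPoints(np.array(P,float).reshape(-1,3),np.array(im['rvec'],float),np.array(im['tvec'],float),np.array(im['intrinsics'],float),np.array(im['dist_coeffs'],float))[0].reshape(-1,2)
E
python3 - <<'E'
from h import *
a=snap('top','top1.png');b=snap('scene','scene1.png')
o=ctrl.get_obs();print(o)
for i in(a,b):print(ray(i,[[256,192]]))
E
```

```text
{'t': 0.1, 'qpos': array([-1.21800823e+00,  4.23749493e-01,  1.63060938e+00, -6.50864497e-06,
        1.08860790e+00, -1.89839640e-02]), 'qvel': array([ 1.46512575e-04, -3.32038180e-03, -1.11619686e-03,  4.69654630e-05,
        1.00357730e-03, -1.15030669e-04]), 'joint_torque': array([-9.35460994e-04, -5.45615101e+01, -2.74325734e+01,  6.44782651e-02,
        1.87880028e-02, -3.12550173e-05]), 'ee_pos': array([ 226.89894523, -581.81670584,  221.99040489]), 'orientation': array([ 2.01863348,  0.38105742, -2.0191141 ]), 'ft_force': array([-0.25813653,  0.02456482,  0.05037352]), 'moment': array([-0.04427343, -0.03701356, -0.03644142]), 'width': 87.79631684030139}
(array([ 458.64061406,   -2.78261924, 1076.26233465]), array([[ 0.10435337,  0.00103062, -0.99454319]]))
(array([ 968.12711487, -635.93660671,  675.1874805 ]), array([[-0.44660101,  0.67803551, -0.58380536]]))
```

View pics/top1.png

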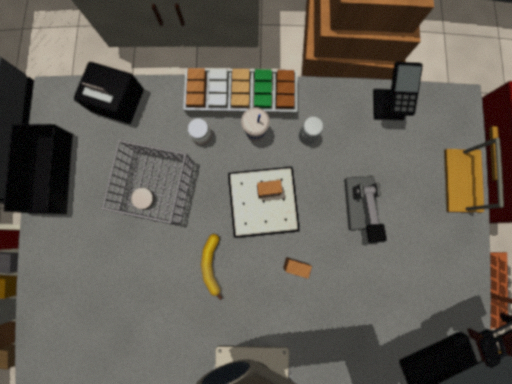

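View pics/scene1.png

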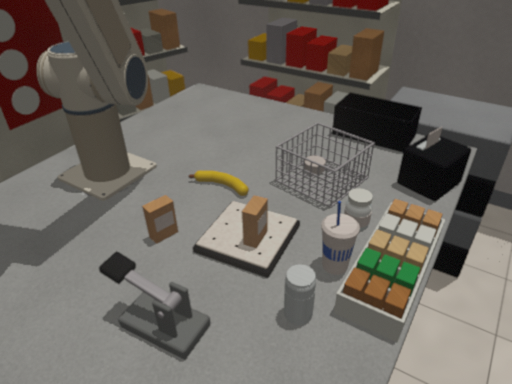

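The top view shows the basket at the left around px (152,185), with the tin at (142,198). The plate is centred near (264,201) with the carton on it at (270,188). The console is at the right, with its black pad at (375,233), and the spare is at (298,268). In the scene view the carton is at (256,222) and the pad at (118,267).

```bash
python3 - <<'E'
from h import *
a=snap('top')
p=np.asarray(a['pixels'])
big=[]
for (u,v,w) in [(265,195,46),(366,208,46),(152,185,60)]:
    c=p[v-w:v+w,u-w:u+w]; big.append(cv2.resize(c,(380,380),interpolation=cv2.INTER_CUBIC))
hsv=cv2.cvtColor(p,cv2.COLOR_BGR2HSV)
m=cv2.inRange(hsv,(4,90,60),(18,255,255)); m[:165]=0;m[290:]=0;m[:,:240]=0;m[:,330:]=0
for c in cv2.findContours(m,0,2)[0]:
    if cv2.contourArea(c)<30: continue
    r=cv2.minAreaRect(c);b=cv2.boxPoints(r);print('box',r);
    for z in(100,128):print(z,onz(a,[r[0]],z).round(0),onz(a,b,z).round(0)[:,:2].tolist())
g=cv2.cvtColor(p,cv2.COLOR_BGR2GRAY)
m=(g<45).astype(np.uint8);m[:215]=0;m[255:]=0;m[:,:355]=0;m[:,395:]=0
for c in cv2.findContours(m,0,2)[0]:
    if cv2.contourArea(c)<30: continue
    r=cv2.minAreaRect(c);print('pad',r,onz(a,[r[0]],133).round(0),onz(a,cv2.boxPoints(r),133).round(0)[:,:2].tolist())
cv2.imwrite('pics/crops.png',np.hstack(big[:2]))
E
```

```text
box ((297.1651611328125, 267.9495544433594), (26.914918899536133, 13.984264373779297), 16.699243545532227)
100 [[ 354. -118.  100.]] [[346.0, -77.0], [382.0, -88.0], [362.0, -159.0], [326.0, -148.0]]
128 [[ 357. -115.  128.]] [[349.0, -75.0], [384.0, -85.0], [365.0, -154.0], [329.0, -144.0]]
box ((269.50775146484375, 188.06153869628906), (14.388029098510742, 24.310806274414062), 82.87498474121094)
100 [[573. -39. 100.]] [[588.0, -3.0], [598.0, -70.0], [558.0, -75.0], [548.0, -8.0]]
128 [[569. -38. 128.]] [[584.0, -3.0], [594.0, -68.0], [555.0, -73.0], [545.0, -8.0]]
pad ((374.9615478515625, 231.8076934814453), (20.39607810974121, 18.434917449951172), 78.69007110595703) [[ 455. -324.  133.]] [[477.0, -294.0], [487.0, -344.0], [434.0, -354.0], [424.0, -304.0]]
```

View pics/crops.png

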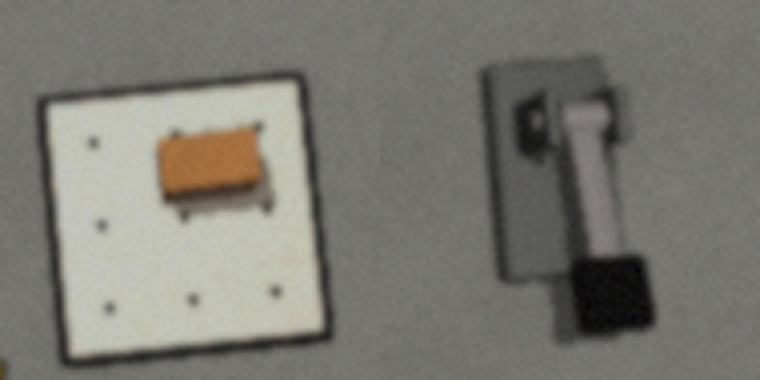

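The crops show the carton's top face with a thin near side, turned only slightly. The lever's pad is black and its arm points towards the robot. Next I'll measure the basket and work out the approach.

```bash
cat >> h.py <<'E'
def delta(pos,yjaw):
    """tool-frame shift (m) and total turn (deg) to reach pos with tool down and jaws along yjaw"""
    o=ctrl.get_obs();Rt=R.from_rotvec(o['orientation']);y=np.r_[np.array(yjaw,float)[:2],0];y/=np.linalg.norm(y)
    best=None
    for s in(1,-1):
        x=np.array([0,0,-1.]);G=R.from_matrix(np.c_[x,s*y,np.cross(x,s*y)]);d=(Rt.inv()*G).as_rotvec(degrees=True)
        if best is None or np.linalg.norm(d)<np.linalg.norm(best):best=d
    w=np.array(pos)-o['ee_pos']
    print('t',o['t'],'pos',o['ee_pos'].round(1),'world d',w.round(1),'tool mm',Rt.inv().apply(w).round(1),'turn',best.round(1),'w',round(o['width'],1),'F',o['ft_force'].round(1),'q',o['qpos'].round(2))
    return Rt.as_matrix()
E
python3 - <<'E'
from h import *
a=snap('top');p=np.asarray(a['pixels'])
c=cv2.resize(p[130:240,90:210],(720,660)[:2] if 0 else (600,550),interpolation=cv2.INTER_CUBIC)
cv2.imwrite('pics/basket.png',c)
print(delta((571,-37,260),(0.988,.15)).round(3))
E
```

```text
t 0.2 pos [ 227.  -581.9  222.2] world d [344.  544.9  37.8] tool mm [ -37.4 -382.8 -518.5] turn [-77.3  -0.    0. ] w 87.8 F [-0.1  0.6 -0.7] q [-1.22  0.42  1.63  0.    1.09 -0.02]
[[-0.     0.363 -0.932]
 [ 0.001 -0.932 -0.363]
 [-1.    -0.001 -0.   ]]
```

View pics/basket.png

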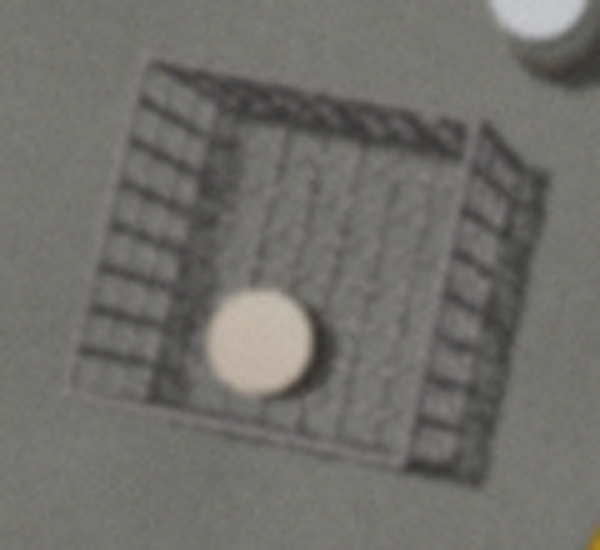

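The basket crop shows the rim's outer corners at crop px (150,62), (478,122), (408,465) and (72,392), five times full scale. The tin sits towards the near-left side at (262,342), so the right half is free.

Request:
carry_out(commands=[[-0.005, -0.035, -0.047, 0, 0, 0], [-0.005, -0.035, -0.047, 0, 0, 0], [-0.005, -0.035, -0.047, 0, 0, 0], [-0.005, -0.035, -0.047, 0, 0, 0], [-0.005, -0.035, -0.047, 0, 0, 0], [-0.005, -0.035, -0.047, 0, 0, 0], [-0.005, -0.035, -0.047, 0, 0, 0], [-0.005, -0.035, -0.047, 0, 0, 0]], grip=0)

```text
t: 1.2
ee_pos: [481.3, -176.5, 262.7]
orientation: [2.024, 0.372, -2.022]
ft_force: [0.6, -1.2, -0.2]
width: 87.9
```

Request:
carry_out(commands=[[0, 0, 0, -9.7, 0, 0], [0, 0, 0, -9.7, 0, 0], [0, 0, 0, -9.7, 0, 0], [0, 0, 0, -9.7, 0, 0], [0, 0, 0, -9.7, 0, 0], [0, 0, 0, -9.7, 0, 0], [0, 0, 0, -9.7, 0, 0], [0, 0, 0, -9.7, 0, 0]])

```text
t: 2.2
ee_pos: [483.1, -170.9, 262.4]
orientation: [1.062, 1.297, -1.06]
ft_force: [0.3, 0.5, 0.0]
width: 88.1
```

```bash
python3 - <<'E'
from h import *
a=snap('top')
uv=np.array([(150,62),(478,122),(408,465),(72,392)])/5+[90,130]
P=onz(a,uv,120);print(P.round(0),P.mean(0),[np.linalg.norm(P[i]-P[i-1]).round() for i in range(4)])
print('tin',onz(a,[np.array([262,342])/5+[90,130]],36))
print(delta((571,-37,260),(0.988,.15)).round(3))
E
```

```text
[[693. 383. 120.]
 [660. 195. 120.]
 [470. 226. 120.]
 [506. 417. 120.]] [582.49485763 305.26788155 120.        ] [np.float64(189.0), np.float64(191.0), np.float64(193.0), np.float64(194.0)]
tin [[542.80843596 337.70046866  36.        ]]
t 2.25 pos [ 483.1 -170.9  262.4] world d [ 87.9 133.9  -2.4] tool mm [   2.6  113.5 -113.1] turn [ 3.2 -0.1 -0. ] w 87.8 F [ 1.2 -0.2  0.2] q [-0.36  0.21  1.84  0.    1.09 -0.57]
[[ 0.     0.979  0.205]
 [ 0.001  0.205 -0.979]
 [-1.     0.001 -0.001]]
```

Request:
carry_out(commands=[[0, 0.038, -0.038, 1, 0, 0], [0, 0.038, -0.038, 1, 0, 0], [0, 0.037, -0.037, 1, 0, 0], [0, 0, 0, 0, 0, 0], [0, 0, 0, 0, 0, 0]])

```text
t: 2.88
ee_pos: [575.2, -36.5, 262.1]
orientation: [1.107, 1.272, -1.107]
ft_force: [-0.5, 0.3, 0.2]
width: 87.8
```

```bash
python3 - <<'E'
from h import *
w=snap('wrist','w1.png');p=np.asarray(w['pixels'])
hsv=cv2.cvtColor(p,cv2.COLOR_BGR2HSV);m=cv2.inRange(hsv,(4,90,60),(18,255,255))
for c in cv2.findContours(m,0,2)[0]:
    if cv2.contourArea(c)<300: continue
    r=cv2.minAreaRect(c);print(r,onz(w,[r[0]],128).round(1),onz(w,cv2.boxPoints(r),128).round(1)[:,:2].tolist())
print(ray(w,[[256,192]]),proj(w,[(571,-37,128)]))
delta((571,-37,72),(0.988,.15))
E
```

```text
((469.1493835449219, 236.91717529296875), (90.86388397216797, 57.66099166870117), 7.853313446044922) [[821.7 -68.1 128. ]] [[775.1, -102.6], [762.7, -34.7], [867.0, -35.0], [886.8, -104.7]]
((77.91285705566406, 208.1238555908203), (59.0978889465332, 78.8291015625), 16.699241638183594) [[390.9 -92.8 128. ]] [[344.8, -134.5], [375.3, -43.8], [433.7, -54.1], [407.9, -146.8]]
((252.0, 181.5), (59.0, 34.0), 90.0) [[572.9 -37.8 128. ]] [[551.8, -9.6], [585.8, -4.9], [595.3, -67.8], [559.2, -72.8]]
((492.9056701660156, 129.49822998046875), (43.88617706298828, 45.51356506347656), 9.211027145385742) [[804.7  48.8 128. ]] [[785.5, 26.8], [777.8, 70.2], [823.5, 70.2], [833.4, 26.3]]
((500.0, 19.5), (39.0, 22.0), 90.0) [[775.9 144.6 128. ]] [[760.4, 158.1], [780.4, 161.3], [792.1, 130.7], [771.4, 127.4]]
(array([565.17093319,  42.82328633, 424.13976227]), array([[ 0.04316903, -0.29461245, -0.95465829]])) [[250.31765741 180.51853353]]
t 2.925 pos [575.1 -36.7 262.1] world d [  -4.1   -0.3 -190.1] tool mm [190.1  -4.2  -0.2] turn [-0.8 -0.  -0. ] w 87.6 F [-0.6 -0.   0.5] q [-0.08  0.31  1.7   0.    1.13 -0.22]
```

View pics/w1.png

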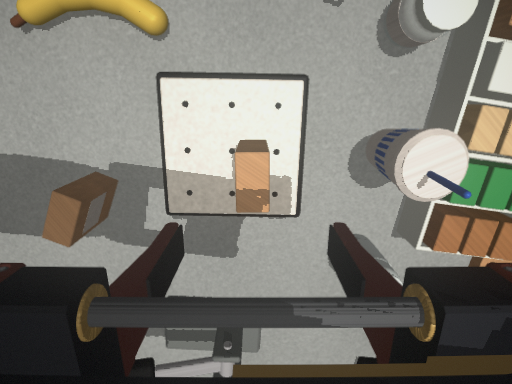

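The wrist view shows the carton's top face at (252,181), seen squarely between the jaws. It measures 64 x 35 mm and matches the top-camera estimate. Descend and grip.

Request:
carry_out(commands=[[0.05, -0.0025, 0, 0, 0, 0], [0.05, 0, 0, 0, 0, 0], [0.05, 0, 0, 0, 0, 0], [0.04, 0, 0, 0, 0, 0], [0, 0, 0, 0, 0, 0]])

```text
t: 3.55
ee_pos: [571.7, -43.5, 70.1]
orientation: [1.117, 1.262, -1.113]
ft_force: [0.2, -0.7, 0.5]
width: 87.8
```

Request:
carry_out(commands=[[0, 0, 0, 0, 0, 0], [0, 0, 0, 0, 0, 0], [0, 0, 0, 0, 0, 0], [0, 0, 0, 0, 0, 0], [0, 0, 0, 0, 0, 0], [0, 0, 0, 0, 0, 0]], grip=1)

```text
t: 4.3
ee_pos: [575.0, -45.0, 76.5]
orientation: [1.122, 1.254, -1.109]
ft_force: [-0.5, 0.3, -2.8]
width: 35.9
```

Request:
carry_out(commands=[[-0.04, 0, 0, 0, 0, 0], [-0.04, 0, 0, 0, 0, 0], [-0.04, 0, 0, 0, 0, 0], [-0.04, 0, 0, 0, 0, 0], [0, 0, 0, 0, 0, 0]])

```text
t: 4.92
ee_pos: [571.2, -44.2, 238.3]
orientation: [1.12, 1.259, -1.112]
ft_force: [1.0, -0.1, -2.5]
width: 36.1
```

```bash
python3 - <<'E'
from h import *
delta((616,299,225),(0.984,-.179))
E
```

```text
t 4.925 pos [571.2 -44.2 238.3] world d [ 44.8 343.2 -13.3] tool mm [  13.4   86.9 -335. ] turn [17.4  0.  -0.4] w 36.1 F [ 1.  -0.1 -2.5] q [-0.1   0.33  1.74 -0.    1.07 -0.22]
```

Request:
carry_out(commands=[[0, 0.012, -0.047, 0, 0, 0], [0, 0.012, -0.047, 0, 0, 0], [0, 0.012, -0.047, 0, 0, 0], [0, 0.012, -0.047, 0, 0, 0], [0, 0.012, -0.047, 0, 0, 0], [0, 0.012, -0.047, 0, 0, 0], [0, 0, 0, 8.5, 0, 0], [0, 0, 0, 8.5, 0, 0]])

```text
t: 5.92
ee_pos: [601.0, 252.0, 219.3]
orientation: [1.329, 1.121, -1.356]
ft_force: [-0.6, 0.1, -2.2]
width: 36.1
```

```bash
python3 - <<'E'
from h import *
delta((616,299,225),(0.984,-.179))
E
```

```text
t 5.925 pos [601.  252.  219.3] world d [15.  47.   5.7] tool mm [ -6.2   6.2 -48.8] turn [-0.1  0.6  0.7] w 36.1 F [-0.6  0.1 -2.2] q [ 0.38  0.47  1.56 -0.    1.13  0.56]
```

Request:
carry_out(commands=[[0, 0.006, -0.048, 0, 0.6, 0.7], [0, 0, 0, 0, 0, 0], [0, 0, 0, 0, 0, 0]])

```text
t: 6.3
ee_pos: [612.5, 297.8, 210.9]
orientation: [1.334, 1.12, -1.352]
ft_force: [-0.8, 0.0, -1.8]
width: 36.1
```

```bash
python3 - <<'E'
from h import *
delta((616,299,90),(0.984,-.179))
snap('top','top2.png')
E
```

```text
t 6.3 pos [612.5 297.8 210.9] world d [   3.5    1.2 -120.9] tool mm [120.9   4.3  -2.5] turn [-0.2  0.3  0.5] w 36.1 F [-0.8  0.  -1.8] q [0.43 0.52 1.5  0.   1.13 0.62]
```

View pics/top2.png

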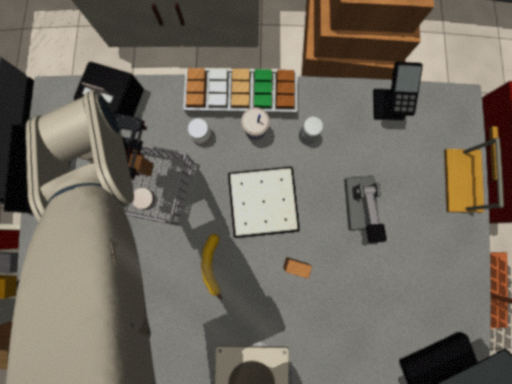

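The carton hangs over the far half of the basket near (142,163), and the tin is still visible at (144,198). Lower inside the basket and release.

Request:
carry_out(commands=[[0.045, 0, 0, 0, 0, 0], [0.045, 0, 0, 0, 0, 0], [0.03, 0, 0, 0, 0, 0], [0, 0, 0, 0, 0, 0], [0, 0, 0, 0, 0, 0]])

```text
t: 6.98
ee_pos: [611.5, 293.6, 88.4]
orientation: [1.337, 1.118, -1.354]
ft_force: [0.4, -0.1, -2.1]
width: 35.7
```

Request:
carry_out(commands=[[0, 0, 0, 0, 0, 0], [0, 0, 0, 0, 0, 0], [0, 0, 0, 0, 0, 0], [0, 0, 0, 0, 0, 0]], grip=0.38)

```text
t: 7.48
ee_pos: [614.6, 294.7, 93.9]
orientation: [1.344, 1.116, -1.347]
ft_force: [0.6, -0.3, -0.3]
width: 54.4
```

```bash
python3 - <<'E'
from h import *
delta((616,299,240),(0.984,-.179))
E
```

```text
t 7.475 pos [614.6 294.7  93.9] world d [  1.4   4.3 146.1] tool mm [-146.1    0.4   -4.4] turn [-0.4  0.   0.1] w 54.4 F [ 0.6 -0.3 -0.3] q [0.43 0.66 1.57 0.   0.92 0.62]
```

Request:
carry_out(commands=[[-0.04, 0, 0, 0, 0, 0], [-0.04, 0, 0, 0, 0, 0], [-0.04, 0, 0, 0, 0, 0], [-0.04, 0, 0, 0, 0, 0], [0, -0.01, 0.055, 0, 0, 0], [0, -0.01, 0.055, 0, 0, 0], [0, -0.01, 0.055, 0, 0, 0], [0, -0.01, 0.055, 0, 0, 0]])

```text
t: 8.48
ee_pos: [534.5, 84.3, 260.7]
orientation: [1.342, 1.117, -1.338]
ft_force: [0.7, -0.7, 0.2]
width: 54.8
```

Request:
carry_out(commands=[[0, -0.01, 0.055, 0, 0, 0], [0, -0.01, 0.055, 0, 0, 0], [0, -0.01, 0.055, 0, 0, 0], [0, 0, 0, 0, 0, 0]], grip=1)

```text
t: 8.98
ee_pos: [472.1, -79.8, 261.9]
orientation: [1.346, 1.112, -1.338]
ft_force: [0.0, -0.7, -0.3]
width: 17.9
```

```bash
python3 - <<'E'
from h import *
a=snap('top');p=np.asarray(a['pixels'])
c=cv2.resize(p[110:280,90:410],(800,425),interpolation=cv2.INTER_CUBIC)
cv2.imwrite('pics/top3.png',c)
# scene view pad: black blob
b=snap('scene');q=np.asarray(b['pixels'])
g=cv2.cvtColor(q,cv2.COLOR_BGR2GRAY);m=(g<50).astype(np.uint8);m[:235]=0;m[295:]=0;m[:,:90]=0;m[:,145:]=0
for k in cv2.findContours(m,0,2)[0]:
    if cv2.contourArea(k)>100:
        M=cv2.moments(k);uv=(M['m10']/M['m00'],M['m01']/M['m00']);print('scene pad',uv,cv2.contourArea(k))
        print(onz(b,[uv],123),'pred from top',proj(b,[(455,-324,123)]))
        cv2.imwrite('pics/x.png',q[220:310,80:240])
delta((455,-324,240),(0.98,.185))
E
```

```text
scene pad (116.93350831146107, 266.8054826480023) 571.5
[[ 451.56380624 -333.67753453  123.        ]] pred from top [[122.07889709 264.33634857]]
t 9.075 pos [473.4 -77.5 262. ] world d [ -18.4 -246.5  -22. ] tool mm [ 21.8  25.9 245.9] turn [-21.    0.   -0.4] w 9.9 F [ 0.3  0.3 -0.9] q [-0.19  0.15  1.91  0.    1.07 -0.01]
```

View pics/top3.png

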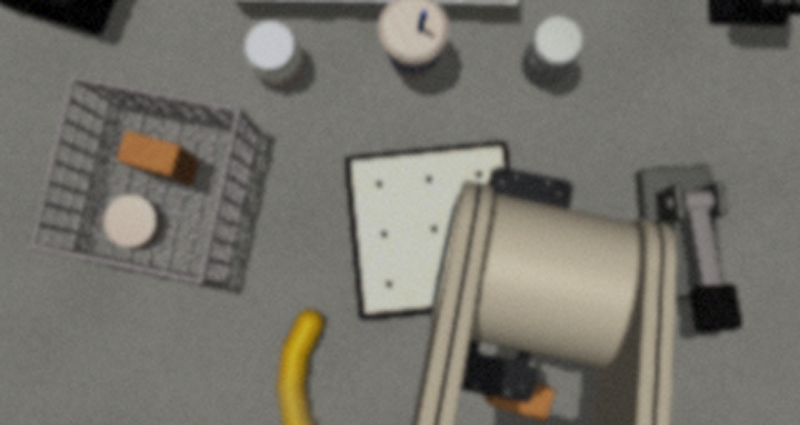

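The carton stands upright in the basket, crop px (150,153), beside the tin. The plate is empty and the other goods are in place. The two views put the pad centre near (455,-331), agreeing to about 6 mm. Move over the pad with the fingers shut.

Request:
carry_out(commands=[[0.004, 0.0045, 0.05, 0, 0, 0], [0.004, 0.0045, 0.05, 0, 0, 0], [0.004, 0.0045, 0.05, 0, 0, 0], [0.004, 0.0045, 0.05, 0, 0, 0], [0, 0.0045, 0.05, 0, 0, 0], [0, 0, 0, 0, 0, 0], [0, 0, 0, 0, 0, 0]])

```text
t: 9.95
ee_pos: [460.5, -325.7, 245.4]
orientation: [1.336, 1.121, -1.319]
ft_force: [-0.9, 0.2, -1.0]
width: 0.4
```

```bash
python3 - <<'E'
from h import *
delta((451,-331,150),(0.98,.185))
E
```

```text
t 9.95 pos [ 460.5 -325.7  245.4] world d [ -9.5  -5.3 -95.4] tool mm [95.3 -9.5  7.1] turn [-20.1  -0.1  -0.7] w 0.4 F [-0.9  0.2 -1. ] q [-0.64  0.3   1.75  0.01  1.08 -0.48]
```

Request:
carry_out(commands=[[0.03, -0.0095, 0.007, 0, -0.1, -0.7], [0.03, 0, 0, 0, 0, 0], [0.025, 0, 0, 0, 0, 0], [0, 0, 0, 0, 0, 0], [0, 0, 0, 0, 0, 0]])

```text
t: 10.58
ee_pos: [454.7, -323.2, 160.2]
orientation: [1.323, 1.133, -1.319]
ft_force: [0.5, 0.5, 1.2]
width: 0.4
```

```bash
python3 - <<'E'
from h import *
delta((451,-331,134),(0.98,.185))
b=snap('scene');a=snap('top')
q=cv2.resize(np.asarray(b['pixels'])[200:350,60:260],(533,400),interpolation=cv2.INTER_CUBIC)
cv2.imwrite('pics/s2.png',q)
E
```

```text
t 10.575 pos [ 454.7 -323.2  160.2] world d [ -3.7  -7.8 -26.2] tool mm [26.2 -2.5  8.3] turn [-19.5  -0.1  -0.1] w 0.4 F [0.5 0.5 1.2] q [-0.64  0.41  1.83  0.    0.91 -0.49]
```

View pics/s2.png

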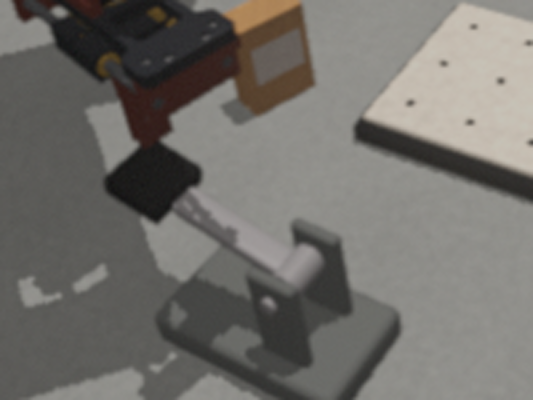

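The scene crop shows the shut fingertips at (148,145), just above the black pad centred at about (152,172). A shift of about 8 mm towards -y centres them. Now press slowly.

Request:
carry_out(commands=[[0.01, -0.002, 0.008, 0, 0, 0], [0.01, 0, 0, 0, 0, 0], [0, 0, 0, 0, 0, 0], [0, 0, 0, 0, 0, 0]])

```text
t: 11.18
ee_pos: [451.7, -332.5, 140.5]
orientation: [1.323, 1.129, -1.319]
ft_force: [0.1, 0.0, 0.2]
width: 0.2
```

Request:
carry_out(commands=[[0.006, 0, 0.001, 0, 0, 0], [0.006, 0, 0, 0, 0, 0], [0.006, 0, 0, 0, 0, 0], [0, 0, 0, 0, 0, 0]])

```text
t: 11.68
ee_pos: [451.8, -334.2, 122.2]
orientation: [1.323, 1.128, -1.319]
ft_force: [-1.7, 0.7, 4.0]
width: 0.5
```

Request:
carry_out(commands=[[0.006, 0, -0.001, 0, 0, 0], [0.006, 0, 0, 0, 0, 0], [0, 0, 0, 0, 0, 0], [0, 0, 0, 0, 0, 0]])

```text
t: 12.18
ee_pos: [452.1, -333.8, 111.1]
orientation: [1.322, 1.127, -1.319]
ft_force: [-1.4, 0.6, 6.2]
width: 0.5
```

Request:
carry_out(commands=[[0.004, 0, 0, 0, 0, 0], [0.004, 0, 0, 0, 0, 0], [0, 0, 0, 0, 0, 0], [0, 0, 0, 0, 0, 0]])

```text
t: 12.68
ee_pos: [451.3, -333.9, 104.4]
orientation: [1.321, 1.129, -1.32]
ft_force: [-1.8, 0.7, 7.9]
width: 0.3
```

Request:
carry_out(commands=[[0.002, 0, 0, 0, 0, 0], [0, 0, 0, 0, 0, 0], [0, 0, 0, 0, 0, 0], [0, 0, 0, 0, 0, 0], [0, 0, 0, 0, 0, 0], [0, 0, 0, 0, 0, 0], [0, 0, 0, 0, 0, 0]])

```text
t: 13.55
ee_pos: [451.4, -333.9, 105.4]
orientation: [1.32, 1.128, -1.32]
ft_force: [-1.9, 0.4, 7.4]
width: 0.5
```

```bash
python3 - <<'E'
from h import *
b=snap('scene')
cv2.imwrite('pics/s3.png',cv2.resize(np.asarray(b['pixels'])[90:370,60:400],(680,560),interpolation=cv2.INTER_CUBIC))
delta((452,-333,102),(0.98,.185))
E
```

```text
t 13.6 pos [ 451.5 -333.9  105.5] world d [ 0.5  0.9 -3.5] tool mm [ 3.5  0.4 -1. ] turn [-19.4   0.2  -0.2] w 0.6 F [-2.3  0.6  7.7] q [-0.66  0.49  1.85 -0.    0.8  -0.5 ]
```

View pics/s3.png

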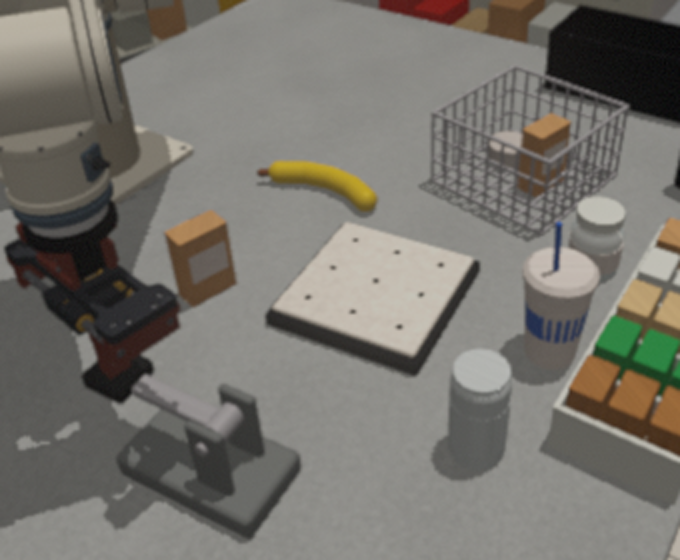

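The lever is nearly level, with the fingers on the pad at (118,375). The carton stands in the basket at (545,155) and the other goods are untouched. One small correction down by 3 mm, then hand in.

Request:
carry_out(commands=[[0.003, 0, 0, 0, 0, 0], [0.002, 0, 0, 0, 0, 0], [0, 0, 0, 0, 0, 0]])

```text
t: 13.98
ee_pos: [451.1, -333.9, 101.7]
orientation: [1.32, 1.129, -1.32]
ft_force: [-1.2, -0.5, 7.4]
width: 1.0
```

```bash
python3 - <<'E'
from h import *
delta((452,-333,102),(0.98,.185))
z=ctrl.get_obs()['ee_pos'][2]
if 98<z<107: print(ctrl.close_job())
delta((452,-333,102),(0.98,.185))
E
```

```text
t 13.975 pos [ 451.1 -333.9  101.7] world d [0.9 0.9 0.3] tool mm [-0.3  0.8 -1. ] turn [-19.4   0.2  -0.2] w 1.0 F [-1.2 -0.5  7.4] q [-0.66  0.5   1.85 -0.    0.79 -0.5 ]
the job is handed in; nothing more can be done
None
the job is handed in; nothing more can be done
```

The job is handed in at about 14 s: the carton is in the returns basket and the gripper is holding the zeroing lever half-way down. The interface gives no verdict, so I don't know how it was judged.

- **Carton:** I gripped it across the 36 mm side (the opening read 35.9 mm), lowered it into the basket and let go. The later top and scene pictures show it standing upright beside the tin.
- **Lever:** I pressed it only after the carton was released. The last reading had the fingertips at 101.7 mm (level is 102 mm), pushing up at 7.4 N, which fits the 7 to 8 N expected at half-way. The lowest height I read was 101.7 mm, so the lever stayed well clear of its bottom stop.
- **Other goods:** They look unmoved in the last scene picture. I judged this by eye and did not measure it.
- **Checks that disagreed:** The top and scene views put the pad about 6 to 10 mm apart sideways, so I aimed between them. While holding, the tip crept up to 105.5 mm, and I corrected that just before handing in.

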